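Spin down the loose wing nut of the candy carousel

TASK

The black wing nut on top of the three-tier candy carousel has worked loose: turn it clockwise with light fingertip strokes against its wings until it is fully home against its collar and will turn no further, then draw back clear. Do not pinch or grip the nut, keep your pushes light, and do not lift, tip or shove the carousel. Leave the dice, the dice cup on its coaster and the lamp where they are.

Things in the scene. Friction and masses are not known exactly. Their poses are not given: they have to be found in the camera images.
- carousel: foot of the loose, empty, mint-green three-tier plastic candy carousel (about 1 kg in all): flat weighted disc 190 mm across, origin at the centre of its underside, z up. The tiers (200, 164, 128 mm across, rims 54, 125, 190 mm above the table) revolve as one on it about the vertical axis, stiffly (0.04 N m). Easily tipped: about 4 N sideways at the nut
- seat (a point): centre of the upper face of the cream collar, 30 mm across, on the carousel's axis, 205 mm above the table: the seat on which the wing nut comes home. It turns with the tiers. A steel threaded end 8 mm across rises 28 mm from it, through the nut
- nut (a point): middle of the black wing nut, on the carousel's axis, 19 mm above the nut's lower face; x along the two like wings, z up. Wings: upright blades 6 mm thick, reaching 36 mm either side of the axis, leaning up outwards: top edge up to 12 mm above this point, lower edge 6 mm below it at the tips, 14 mm at the hub. Hub 20 mm across, foot flange 26 mm. Nothing else within 60 mm of the axis stands above 190 mm
- wing_nut (a joint): angle (rad) by which the nut is still unscrewed: 0 = home on the collar (firm stop), positive = loose; falls as it is turned clockwise seen from above. Starts between 4 and 7.5. The thread drops 3 mm a turn and holds where it is left; turning takes 0.01 N m, under 1 N at a wing. Once home, pushing on clockwise turns all the tiers with it on the foot
- cup: loose red plastic dice shaker cup, upright, 98 mm tall, 82 mm across the mouth, origin at the centre of its underside; it stands on the coaster: a bystander
- coaster: loose round stainless coaster, 95 mm across, 5 mm thick, origin at the centre of its underside: a bystander under the cup
- lamp: loose small battery lamp, 200 mm tall: round aluminium base 100 mm across with a toggle switch on it, thin stem, cream shade 108 mm across; origin at the centre of its underside: a bystander
- die0: loose white die, an 18 mm cube with dark pips; origin at the centre of its lower face as built. Lies on the table near the carousel: a bystander, leave it alone
- die1: loose white die, an 18 mm cube with dark pips; origin at the centre of its lower face as built. Lies on the table near the carousel: a bystander, leave it alone
- die2: loose white die, an 18 mm cube with dark pips; origin at the centre of its lower face as built. Lies on the table near the carousel: a bystander, leave it alone
- die3: loose white die, an 18 mm cube with dark pips; origin at the centre of its lower face as built. Lies on the table near the carousel: a bystander, leave it alone

How it is judged:
At the end, for the whole second after the job is handed in: The wing nut is within 0.2 rad of its stop on the collar and still; the carousel stands upright, flat on the table, at rest and within 30 mm of where its foot stood (its tiers may have turned); the dice, cup, coaster and lamp are within 15 mm of where they were (value of joint wing_nut below 0.2 rad and angle between carousel's own z axis and vertical below 0.03 rad and height (world z) of carousel below 0.004 m and distance of carousel from where it was at the start of the episode below 0.03 m and linear speed of carousel below 0.01 m/s and velocity of joint wing_nut between -0.05 and 0.05 rad/s and distance of each of cup, coaster, lamp, die0, die1, die2, die3 from where it was at the start of the episode below 0.015 m); the robot touches nothing.
It fails at once if the carousel is lifted or tipped (foot 8 mm off the table or 0.1 rad over) (height (world z) of carousel above 0.008 m or angle between carousel's own z axis and vertical above 0.1 rad).
It fails at once if the carousel is shoved more than 30 mm along the table (distance of carousel from where it was at the start of the episode above 0.03 m).
It fails at once if the fingers pinch the nut or press on the carousel with more than 25 N (contact force between the fingers and carousel above 25 N).
It fails at once if a die, the cup, the coaster or the lamp is moved more than 15 mm (distance of any of cup, coaster, lamp, die0, die1, die2, die3 from where it was at the start of the episode above 0.015 m).
It also fails if it takes over 72 s, if anything falls off the work surface, if the arm or the gripper's body presses on something with over 40 N, if the wrist force passes 120 N, or if a joint passes its speed limit or range.

ROBOT

A 7-joint arm with a two-finger parallel gripper is mounted at the origin on the work surface. World frame = base frame: x ahead of the robot, y to its left, z up, the work surface at z = 0. Lengths are in m, angles in rad, forces in N, time in s.
With the tool pointing down it reaches from about 0.425 to 0.825 m from the base axis. Payload 3.6 kg.
Tool frame: the origin (TCP) lies between the finger pads; the fingertips stand 25 mm ahead of it and the grasp point (between the pads) lies 6 mm ahead of it (r.finger_overhang is the distance from the TCP to the fingertips, in m); z points along the fingers, x is the direction in which the jaws open and shut, and the axes are right-handed (so a half turn about z gives the same grasp; the last joint's range is limited). The gripper opens to 93 mm and grips with 3 to 60 N. Pads are 15 mm wide; open, the fingers measure 128 mm over their backs; the gripper's body (75 mm by 188 mm) begins 65 mm behind the grasp point.
Start: joints at [-1.181, 0.615, -0.013, 1.423, 0.008, 1.103, -0.04], TCP at [0.263, 0.595, 0.244] pointing down, gripper open.
Joint ranges: [-3.12, 3.12], [-0.3, 2.06], [-1.34, 1.32], [0.26, 2.42], [-1.36, 4.5], [0.01, 1.98], [-2.84, 2.84]. Speed limits (rad/s): [2.79, 2.79, 3.14, 3.14, 3.14, 3.14, 3.14].

INTERFACE

Orientations are given as a unit quaternion [w, x, y, z].
In Python, from station import r gives the robot as it stands.
- The arm moves only by the tool move_arm, never from a script. Its argument "moves" is a list of rows, each an object of numbers: "x", "y", "z": the shift along the tool's x, y, z in mm; "turn": the turn about the tool's z in rad; "gripper": the opening, from 0 (shut) to 1 (fully open). In form: [{"x": .., "y": .., "z": .., "turn": .., "gripper": ..}, ...]. A call has 1 to 10 rows; each row is the pose to reach, as a shift and turn from the pose commanded when the call began, along the tool's axes at that moment; what a row does not reach only later rows make up. A row lasts 1/10 s, in which the tool goes at most 50 mm and 8.59 degrees, less where a joint would pass 70% of its speed; a pose out of reach is approached as far as the arm can. A call with a gripper value outside its range is refused whole. The fingers move at their own pace and stop on an object; the grip force is fixed at half the most. Time passes only in rows, so rows that repeat a pose let the fingers close. It gives the time, the measured TCP pose, the force and the opening at its end, in the units of the state.
- r.observe(): the state, without advancing time (a new reading comes with each control period).
- r.grab_frame(name): name is "scene" or "top" or "wrist"; returns a dict with "color" (420x560x3 uint8, red, green, blue), "range_z" (420x560 float32, m along the optical axis (not along the pixel's ray), 0 where there is no reading), "vfov" (degrees; the focal length in pixels is half the picture's height over the tangent of half this angle, whatever the lens; pixels are square), "cx", "cy" (the principal point, pixels), "origin" and "attitude" of the camera in the world; the wrist camera has in their place "mount" (4x4, takes a point from camera to tool coordinates, whose origin is the TCP and whose axes are the tool frame's). Camera axes: x right, y up, looking along -z (the intrinsics and any distortion apply to the point x, -y, -z); pixel columns grow to the right and rows downward; lengths in m; the calibration is good to about 2 mm. A picture is of the moment at which its call begins: read the wrist's pose just before it.
- r.close_job(): hands the job in, once; it reports no verdict.
The state is a dict: "t": time; "joint_pos": joint angles; "joint_velocities": joint speeds; "tau": joint torques, N m; "position": TCP position; "orientation": TCP orientation; "ft_force": force on the tool from outside, world axes, zero at the start; "ft_torque": the same for the moment, N m; "opening": finger opening in m.
Only numpy, scipy, OpenCV 4.12 (cv2) and the standard library are available. Lean on these libraries where they do the work, as an engineer would, in place of code of your own. Each camera call takes 0.05 s, during which the arm holds its last target. There are 200 camera calls.

## Working session

There is one attempt and no reset: what is moved stays moved. The work goes in short steps, Python scripts to look and compute and a tool call to move; the robot and the scene stay as the last step left them, time stands still between calls to the robot, and variables do not carry over. Pictures are saved under pics/ and viewed, about 8 in all and at most 12, crops included, and the job is handed in when it is done.

Besides the shell and the picture viewer there is one more tool, called after "Request:" as name([rows], argument=value, ...), one row to a line, values as JSON. move_arm: Moves the arm, as the interface text tells. Its arguments: {"type":"object","properties":{"moves":{"type":"array"}},"required":["moves"]}

```bash
ls; mkdir -p pics; cat > h.py <<'E'
from station import r
import numpy as np, cv2
from scipy.spatial.transform import Rotation as R
def att(a):
    a=np.array(a,float)
    return a if a.shape==(3,3) else (R.from_quat(a[[1,2,3,0]]).as_matrix())
def grab(name):
    s=r.observe(); f=r.grab_frame(name)
    if name=='wrist':
        T=np.eye(4);T[:3,:3]=att(s['orientation']);T[:3,3]=s['position'];T=T@np.array(f['mount'])
    else:
        T=np.eye(4);T[:3,:3]=att(f['attitude']);T[:3,3]=f['origin']
    f['T']=T;f['f']=210/np.tan(np.radians(f['vfov'])/2);return f
def cloud(f):
    z=f['range_z'];v,u=np.mgrid[:420,:560]
    p=np.stack([(u-f['cx'])/f['f']*z,-(v-f['cy'])/f['f']*z,-z],-1)
    return p@f['T'][:3,:3].T+f['T'][:3,3]
E
python3 - <<'E'
from h import *
for n in ['scene','top']:
    f=grab(n); cv2.imwrite(f'pics/{n}0.png',f['color'][...,::-1]); np.savez(f'{n}0.npz',**{k:f[k] for k in('color','range_z','T','f','cx','cy')})
    print(n,[k for k in f],f['vfov'],f['cx'],f['cy'],f['T'].round(3).tolist(), f.get('distortion'))
    P=cloud(f);c=f['color'].astype(int);m=(c.max(-1)<60)&(P[...,2]>.19)&(P[...,2]<.26)&(f['range_z']>0)
    q=P[m];print(len(q),q.mean(0) if len(q) else 0, np.argwhere(m).mean(0) if len(q) else 0)
print(r.observe())
E
```

```text
pics
scene ['color', 'range_z', 'vfov', 'cx', 'cy', 'origin', 'attitude', 'T', 'f'] 52.28453445339103 274.51086353961546 208.95041619806705 [[0.569, -0.645, 0.51, 1.208], [0.823, 0.439, -0.362, -0.474], [0.009, 0.626, 0.78, 1.176], [0.0, 0.0, 0.0, 1.0]] None
1001 [0.20876387 0.64319489 0.22199221] [ 80.80519481 338.87512488]
top ['color', 'range_z', 'vfov', 'cx', 'cy', 'origin', 'attitude', 'T', 'f'] 45.927509224534624 283.46718078552595 208.26276582936327 [[-0.021, 0.989, -0.146, 0.369], [-0.999, -0.024, -0.021, -0.01], [-0.025, 0.146, 0.989, 1.275], [0.0, 0.0, 0.0, 1.0]] None
170 [0.58157242 0.08467112 0.2285821 ] [183.58235294 248.34705882]
{'t': 0.1, 'joint_pos': array([-1.18149638,  0.61584954, -0.01262688,  1.42474131,  0.00811458,
        1.10340144, -0.04041001]), 'joint_velocities': array([ 0.00169488, -0.00306316, -0.00049505, -0.00259442,  0.0001203 ,
       -0.0006866 , -0.00020971]), 'tau': array([ 1.56740050e-03, -4.60048842e+01,  2.10181433e-01, -1.66247517e+01,
       -6.12009340e-02,  1.69266510e-02,  1.04674602e-04]), 'position': array([0.26227028, 0.59401825, 0.2425785 ]), 'orientation': array([ 6.56610080e-04,  8.37811251e-01,  5.45958723e-01, -9.73969760e-04]), 'ft_force': array([ 0.172037  , -0.4784821 , -0.64149634]), 'ft_torque': array([-0.00442973, -0.05500211, -0.01529319]), 'opening': 0.09267065526636381}
```

View pics/top0.png

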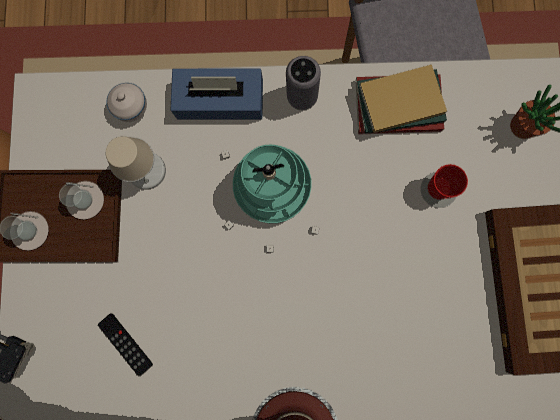

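View pics/scene0.png

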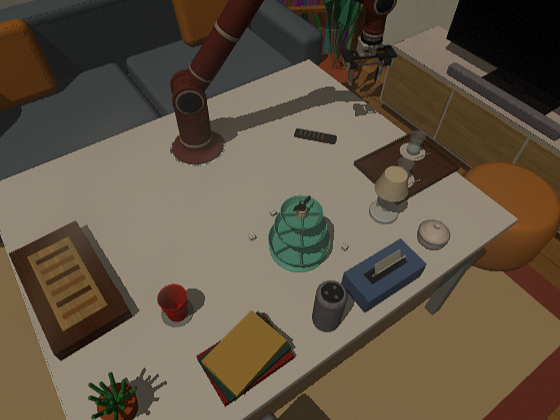

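```bash
python3 - <<'E'
from h import *
for n in ['scene','top']:
    f=dict(np.load(f'{n}0.npz'));P=cloud(f);c=f['color'].astype(int)
    m=(c.max(-1)<70)&(P[...,2]>.19)&(P[...,2]<.26)&(P[...,0]>.45)&(P[...,0]<.75)&(abs(P[...,1])<.3)
    q=P[m];mu=q.mean(0);u,s,v=np.linalg.svd(q[:,:2]-mu[:2],full_matrices=False)
    t=(q[:,:2]-mu[:2])@v[0];print(n,len(q),mu,q.min(0),q.max(0),v[0],t.min(),t.max(),'mid',mu[:2]+v[0]*(t.min()+t.max())/2)
    # tiers: green points by height -> circle
    g=(c[...,1]>c[...,0]+10)&(P[...,2]>.182)&(P[...,2]<.196)&(P[...,0]>.4)&(P[...,0]<.8)&(abs(P[...,1])<.3)
    a=P[g][:,:2]
    if len(a)>10:
        s=np.linalg.lstsq(np.c_[2*a,np.ones(len(a))],(a**2).sum(1),rcond=None)[0];print('rim',len(a),s[:2],np.sqrt(s[2]+s[:2]@s[:2]))
    # tall things
    for z0,z1 in((.01,.06),(.06,.13),(.13,.19),(.19,.3)):
        k=(P[...,2]>z0)&(P[...,2]<z1)&(P[...,0]>.3)
        l,nn,st,ce=None,None,None,None
        N,L,S,C=cv2.connectedComponentsWithStats(k.astype('uint8'))
        for i in range(1,N):
            if S[i,4]>60: b=P[L==i];print(n,z0,z1,S[i,4],b.min(0).round(3),b.max(0).round(3))
E
```

```text
scene 115 [0.61634017 0.04065319 0.22326648] [0.60658418 0.00773201 0.19031766] [0.62483003 0.07586243 0.23860025] [ 0.12942998 -0.99158856] -0.03591670154085736 0.03287977436292336 mid [0.61614364 0.04215888]
rim 298 [0.61194644 0.04394454] 0.057134495711125444
scene 0.01 0.06 335 [0.302 1.72  0.01 ] [0.466 1.75  0.06 ]
scene 0.01 0.06 1437 [0.421 0.439 0.01 ] [0.674 0.767 0.06 ]
scene 0.01 0.06 108 [0.586 0.527 0.01 ] [0.649 0.603 0.057]
scene 0.01 0.06 507 [0.617 0.324 0.01 ] [0.715 0.425 0.058]
scene 0.01 0.06 239 [0.79  0.368 0.023] [0.891 0.448 0.06 ]
scene 0.01 0.06 1289 [ 0.521 -0.057  0.01 ] [0.712 0.14  0.059]
scene 0.01 0.06 6378 [ 0.3   -0.725  0.01 ] [ 0.548 -0.5    0.058]
scene 0.01 0.06 579 [0.797 0.064 0.01 ] [0.918 0.291 0.06 ]
scene 0.01 0.06 207 [ 0.565 -0.415  0.01 ] [ 0.598 -0.356  0.06 ]
scene 0.01 0.06 137 [ 0.596 -0.421  0.01 ] [ 0.633 -0.357  0.059]
scene 0.01 0.06 84 [ 0.745 -0.208  0.022] [ 0.821 -0.184  0.048]
scene 0.01 0.06 205 [ 0.831 -0.083  0.012] [ 0.903 -0.02   0.06 ]
scene 0.01 0.06 1235 [ 0.75  -0.407  0.01 ] [ 0.911 -0.181  0.06 ]
scene 0.01 0.06
[... 2545 characters left out ...]
.819 -0.079  0.06 ] [0.86  0.003 0.13 ]
top 0.06 0.13 924 [0.796 0.373 0.06 ] [0.888 0.466 0.099]
top 0.06 0.13 1262 [ 0.708 -0.664  0.06 ] [ 0.825 -0.56   0.13 ]
top 0.06 0.13 1170 [ 0.533 -0.036  0.095] [0.69  0.126 0.13 ]
top 0.06 0.13 551 [ 0.56  -0.427  0.06 ] [ 0.641 -0.345  0.109]
top 0.06 0.13 349 [0.562 0.505 0.06 ] [0.62  0.565 0.102]
top 0.06 0.13 410 [0.485 0.648 0.06 ] [0.542 0.705 0.103]
top 0.13 0.19 1041 [ 0.819 -0.08   0.13 ] [0.9   0.002 0.173]
top 0.13 0.19 819 [0.613 0.322 0.13 ] [0.721 0.426 0.19 ]
top 0.13 0.19 2100 [ 0.552 -0.017  0.163] [0.676 0.107 0.19 ]
top 0.19 0.3 877 [0.627 0.337 0.19 ] [0.702 0.411 0.206]
top 0.19 0.3 230 [0.599 0.011 0.19 ] [0.628 0.079 0.241]
```

The top view has the nut at about (268,170), with its wings nearly along world y. The axis is at about (0.6135, 0.0445), and the lamp, cup and dice are all clear of the path. My plan is to straddle the nut with the fingers half open (no squeeze) and turn the tool, so that both fingers push opposite wings as a balanced couple.

Request:
move_arm([
  {"z": -50},
  {"z": -100},
  {"x": -30,"y": 45,"z": -100,"turn": -0.1},
  {"x": -60,"y": 90,"z": -100,"turn": -0.2},
  {"x": -90,"y": 135,"z": -100,"turn": -0.3},
  {"x": -120,"y": 180,"z": -100,"turn": -0.4},
  {"x": -150,"y": 226,"z": -100,"turn": -0.5},
  {"x": -180,"y": 271,"z": -100,"turn": -0.6},
  {"x": -210,"y": 316,"z": -100,"turn": -0.7},
  {"x": -230,"y": 347,"z": -100,"turn": -0.8},
])

```text
invalid input
```

```bash
cat >> h.py <<'E'
def delta(x,y,z,ang=None):
    s=r.observe();A=att(s['orientation']);d=A.T@(np.array([x,y,z])-s['position'])*1000
    a=np.degrees(np.arctan2(A[1,0],A[0,0]));print('pos',s['position'].round(4),'ang',a.round(1),'j7',s['joint_pos'][6].round(2),'j',s['joint_pos'].round(2),'open',s['opening'],'F',s['ft_force'].round(1),'Tz',s['ft_torque'].round(3),'t',s['t'])
    print('shift mm',d.round(1),'tilt',A[:,2].round(3), 'turn',None if ang is None else round(np.radians(a-ang),3))
E
python3 -c "
from h import *
delta(.6135,.0445,.34,144)"
```

```text
pos [0.2623 0.594  0.2426] ang 66.2 j7 -0.04 j [-1.18  0.62 -0.01  1.42  0.01  1.1  -0.04] open 0.09267065526636381 F [ 0.2 -0.5 -0.6] Tz [-0.004 -0.055 -0.015] t 0.1
shift mm [-361.1  543.2  -96.6] tilt [-0.001 -0.002 -1.   ] turn -1.358
```

Request:
move_arm([
  {"x": 0,"y": 0,"z": -50,"turn": 0,"gripper": 1},
  {"x": 0,"y": 0,"z": -100,"turn": 0,"gripper": 1},
  {"x": -25,"y": 38,"z": -100,"turn": -0.1,"gripper": 1},
  {"x": -50,"y": 75,"z": -100,"turn": -0.2,"gripper": 1},
  {"x": -75,"y": 113,"z": -100,"turn": -0.3,"gripper": 1},
  {"x": -100,"y": 150,"z": -100,"turn": -0.4,"gripper": 1},
  {"x": -125,"y": 188,"z": -100,"turn": -0.5,"gripper": 1},
  {"x": -150,"y": 225,"z": -100,"turn": -0.6,"gripper": 1},
  {"x": -175,"y": 263,"z": -100,"turn": -0.7,"gripper": 1},
  {"x": -200,"y": 300,"z": -100,"turn": -0.8,"gripper": 1},
])

```text
t: 1.1
position: [0.4568, 0.2885, 0.3433]
orientation: [-0.0, 0.557, 0.83, -0.0]
ft_force: [0.7, 0.8, 0.4]
opening: 0.0928
```

```bash
python3 -c "
from h import *
delta(.6135,.0445,.34,144)"
```

```text
pos [0.4568 0.2885 0.3433] ang 112.2 j7 1.31 j [-0.52  0.36 -0.13  1.58  0.05  1.21  1.31] open 0.0927519547171122 F [0.7 0.8 0.4] Tz [ 0.106 -0.05  -0.01 ] t 1.1
shift mm [-285.2   52.7    3.4] tilt [-0.001 -0.001 -1.   ] turn -0.554
```

Request:
move_arm([
  {"x": -45,"y": 8,"z": 3,"turn": -0.08,"gripper": 0.55},
  {"x": -90,"y": 16,"z": 3,"turn": -0.16,"gripper": 0.55},
  {"x": -135,"y": 25,"z": 3,"turn": -0.24,"gripper": 0.55},
  {"x": -180,"y": 33,"z": 3,"turn": -0.32,"gripper": 0.55},
  {"x": -225,"y": 41,"z": 3,"turn": -0.4,"gripper": 0.55},
  {"x": -265,"y": 49,"z": 3,"turn": -0.48,"gripper": 0.55},
  {"x": -285,"y": 53,"z": 3,"turn": -0.55,"gripper": 0.55},
  {"x": -285,"y": 53,"z": 3,"turn": -0.55,"gripper": 0.55},
  {"x": -285,"y": 53,"z": 3,"turn": -0.55,"gripper": 0.55},
  {"x": -285,"y": 53,"z": 3,"turn": -0.55,"gripper": 0.55},
])

```text
t: 2.1
position: [0.6112, 0.0487, 0.3406]
orientation: [-0.001, 0.312, 0.95, 0.001]
ft_force: [0.8, 0.4, 1.1]
opening: 0.0513
```

```bash
cat >> h.py <<'E'
def look(name,ax=(.6135,.0445)):
    f=grab('wrist');P=cloud(f);c=f['color'].astype(int)
    m=(c.max(-1)<75)&(P[...,2]>.205)&(P[...,2]<.25)&(np.hypot(P[...,0]-ax[0],P[...,1]-ax[1])<.045)
    v,u=np.nonzero(m);q=P[m]
    if len(q)>20:
        (cx,cy),(w,h),a=rect=cv2.minAreaRect(q[:,:2].astype('float32')*1000);b=cv2.boxPoints(rect)
        e=max((b[1]-b[0],b[2]-b[1]),key=np.linalg.norm)
        print('nut',len(q),'ctr',(cx,cy),'size',(w,h),'wing ang',np.degrees(np.arctan2(e[1],e[0]))%180,'z',q[:,2].min(),q[:,2].max(), 'px',u.mean(),v.mean())
    g=(c[...,1]>c[...,0]+10)&(P[...,2]>.186)&(P[...,2]<.196)&(np.hypot(P[...,0]-ax[0],P[...,1]-ax[1])<.08)
    a=P[g][:,:2]
    if len(a)>30:
        s=np.linalg.lstsq(np.c_[2*a,np.ones(len(a))],(a**2).sum(1),rcond=None)[0];print('rim',len(a),s[:2],np.sqrt(s[2]+s[:2]@s[:2]))
    cv2.imwrite(f'pics/{name}.png',f['color'][...,::-1])
E
python3 -c "
from h import *
delta(.6135,.0445,.34,144);look('w1')"
```

```text
pos [0.6112 0.0487 0.3406] ang 143.7 j7 2.32 j [-0.01  0.49 -0.17  1.38  0.08  1.28  2.32] open 0.05129884661485817 F [0.8 0.4 1.1] Tz [ 0.075  0.058 -0.013] t 2.1
shift mm [-4.3 -2.   0.6] tilt [-0.001  0.002 -1.   ] turn -0.006
nut 1236 ctr (611.2453002929688, 44.420108795166016) size (24.577651977539062, 67.16664123535156) wing ang 117.34532 z 0.2053038256337526 0.2388553972955508 px 279.3462783171521 208.7766990291262
rim 2371 [0.61164125 0.04465099] 0.060474588006021464
```

View pics/w1.png

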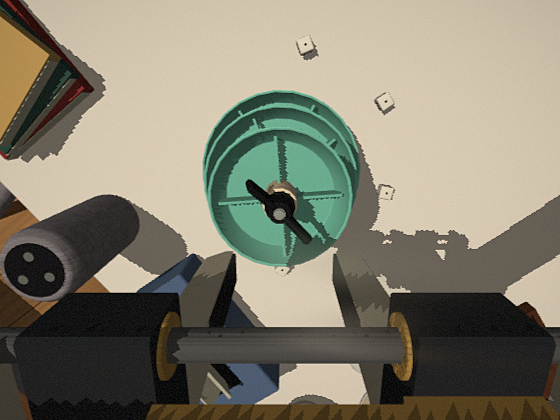

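The nut is centred near (0.612, 0.0445), with its wing at about 99° and the tool x at 144°. The fingers straddle it and clear the wings by 45°. Next I descend, checking the offset on the way.

Request:
move_arm([
  {"x": -3,"y": -3,"z": 20,"turn": 0,"gripper": 0.55},
  {"x": -3,"y": -3,"z": 40,"turn": 0,"gripper": 0.55},
  {"x": -3,"y": -3,"z": 60,"turn": 0,"gripper": 0.55},
  {"x": -3,"y": -3,"z": 60,"turn": 0,"gripper": 0.55},
  {"x": -3,"y": -3,"z": 60,"turn": 0,"gripper": 0.55},
])

```text
t: 2.65
position: [0.6126, 0.0432, 0.2812]
orientation: [0.0, 0.312, 0.95, 0.0]
ft_force: [0.1, -0.9, 0.4]
opening: 0.0514
```

```bash
python3 -c "
from h import *
delta(.612,.0445,.239,144);look('w2')"
```

```text
pos [0.6126 0.0432 0.2812] ang 143.6 j7 2.32 j [-0.    0.53 -0.17  1.48  0.09  1.14  2.32] open 0.05143404212996596 F [ 0.1 -0.9  0.4] Tz [ 0.122  0.056 -0.002] t 2.65
shift mm [ 1.2  0.6 42.2] tilt [ 0.  0. -1.] turn -0.007
nut 2107 ctr (611.0025024414062, 43.81165313720703) size (23.60772705078125, 66.35334777832031) wing ang 116.64165 z 0.2057752514787742 0.23891732250003792 px 285.22876127195065 240.9544375889891
rim 3028 [0.61165063 0.04426998] 0.06046720235277536
```

View pics/w2.png

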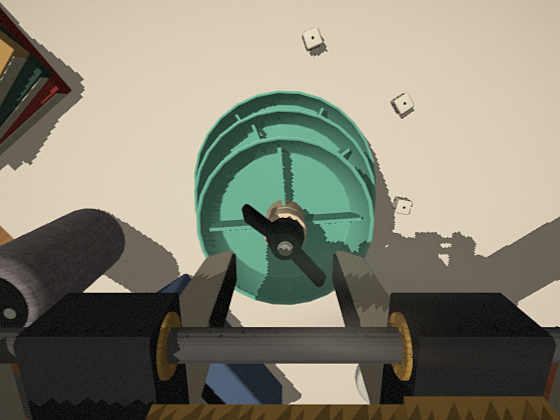

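The nut now shows at about (285,240), centred between the fingers, with its wings clear. I'll go down to wing height and start the first stroke gently.

Request:
move_arm([
  {"x": 0,"y": 0,"z": 15,"turn": 0,"gripper": 0.55},
  {"x": 0,"y": 0,"z": 30,"turn": 0,"gripper": 0.55},
  {"x": 0,"y": 0,"z": 42,"turn": 0,"gripper": 0.55},
  {"x": 0,"y": 0,"z": 42,"turn": 0,"gripper": 0.55},
  {"x": 0,"y": 0,"z": 42,"turn": 0.1,"gripper": 0.55},
  {"x": 0,"y": 0,"z": 42,"turn": 0.2,"gripper": 0.55},
  {"x": 0,"y": 0,"z": 42,"turn": 0.3,"gripper": 0.55},
  {"x": 0,"y": 0,"z": 42,"turn": 0.4,"gripper": 0.55},
  {"x": 0,"y": 0,"z": 42,"turn": 0.5,"gripper": 0.55},
  {"x": 0,"y": 0,"z": 42,"turn": 0.6,"gripper": 0.55},
])

```text
t: 3.7
position: [0.6132, 0.042, 0.2399]
orientation: [0.001, 0.581, 0.814, 0.0]
ft_force: [0.1, -0.1, -0.9]
opening: 0.0509
```

```bash
python3 -c "
from h import *
delta(.612,.0445,.239,144);look('w3')"
```

```text
pos [0.6132 0.042  0.2399] ang 108.9 j7 1.8 j [-0.1   0.56 -0.    1.54  0.    1.04  1.8 ] open 0.05085853946855243 F [ 0.1 -0.1 -0.9] Tz [-0.001  0.135  0.038] t 3.7
shift mm [ 2.7 -0.3  0.9] tilt [ 0.002  0.    -1.   ] turn -0.612
nut 4425 ctr (613.4443359375, 36.8415412902832) size (26.52608871459961, 70.80093383789062) wing ang 99.508835 z 0.20519486146393337 0.2499980133479986 px 284.72 270.9902824858757
rim 3546 [0.61132491 0.0444338 ] 0.06035618240573222
```

View pics/w3.png

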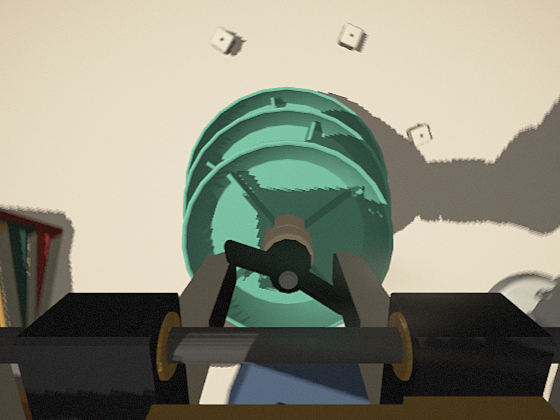

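The wings now lie about 25° ahead of the fingers and are just in contact. The tiers haven't moved, so I continue the stroke.

Request:
move_arm([
  {"x": 1,"y": 0,"z": 1,"turn": 0.1,"gripper": 0.55},
  {"x": 2,"y": 0,"z": 1,"turn": 0.2,"gripper": 0.55},
  {"x": 2,"y": 0,"z": 1,"turn": 0.3,"gripper": 0.55},
  {"x": 2,"y": 0,"z": 1,"turn": 0.4,"gripper": 0.55},
  {"x": 2,"y": 0,"z": 1,"turn": 0.5,"gripper": 0.55},
  {"x": 2,"y": 0,"z": 1,"turn": 0.6,"gripper": 0.55},
  {"x": 2,"y": 0,"z": 1,"turn": 0.7,"gripper": 0.55},
  {"x": 2,"y": 0,"z": 1,"turn": 0.8,"gripper": 0.55},
  {"x": 2,"y": 0,"z": 1,"turn": 0.9,"gripper": 0.55},
  {"x": 2,"y": 0,"z": 1,"turn": 1.0,"gripper": 0.55},
])

```text
t: 4.75
position: [0.6128, 0.044, 0.2386]
orientation: [0.0, 0.9, 0.436, 0.001]
ft_force: [1.3, 0.1, -1.0]
opening: 0.0511
```

```bash
python3 -c "
from h import *
delta(.612,.0445,.238,144);look('w4')"
```

```text
pos [0.6128 0.044  0.2386] ang 51.8 j7 0.95 j [-0.27  0.57  0.27  1.55 -0.17  1.04  0.95] open 0.05114233021871685 F [ 1.3  0.1 -1. ] Tz [-0.048 -0.074 -0.044] t 4.75
shift mm [-0.1 -0.9  0.6] tilt [ 0.002  0.    -1.   ] turn -1.61
nut 4429 ctr (609.9682006835938, 43.6942024230957) size (62.8753662109375, 24.215682983398438) wing ang 45.0396 z 0.205137645796089 0.24994827461887612 px 281.59471664032515 272.7787310905396
rim 3469 [0.61140472 0.04506416] 0.060388957687862545
```

The rim centre hasn't moved and the forces are small, so I continue.

Request:
move_arm([
  {"x": 0,"y": 0,"z": 1,"turn": 0.12,"gripper": 0.55},
  {"x": 0,"y": 0,"z": 1,"turn": 0.24,"gripper": 0.55},
  {"x": 0,"y": 0,"z": 1,"turn": 0.36,"gripper": 0.55},
  {"x": 0,"y": 0,"z": 1,"turn": 0.48,"gripper": 0.55},
  {"x": 0,"y": 0,"z": 1,"turn": 0.6,"gripper": 0.55},
  {"x": 0,"y": 0,"z": 1,"turn": 0.72,"gripper": 0.55},
  {"x": 0,"y": 0,"z": 1,"turn": 0.84,"gripper": 0.55},
  {"x": 0,"y": 0,"z": 1,"turn": 0.96,"gripper": 0.55},
  {"x": 0,"y": 0,"z": 1,"turn": 1.08,"gripper": 0.55},
  {"x": 0,"y": 0,"z": 1,"turn": 1.2,"gripper": 0.55},
])

```text
t: 5.8
position: [0.6126, 0.044, 0.2374]
orientation: [-0.0, 0.989, -0.147, 0.001]
ft_force: [-0.0, -0.3, -0.3]
opening: 0.0509
```

```bash
python3 -c "
from h import *
delta(.612,.0445,.238,144);look('w5')"
```

```text
pos [0.6126 0.044  0.2374] ang -16.9 j7 -0.06 j [-0.45  0.62  0.6   1.56 -0.38  1.08 -0.06] open 0.050944817455538936 F [-0.  -0.3 -0.3] Tz [-0.198  0.096 -0.013] t 5.8
shift mm [-0.7 -0.3 -0.6] tilt [ 0.001  0.    -1.   ] turn -2.809
nut 4488 ctr (610.5105590820312, 46.367164611816406) size (23.77760887145996, 63.08314514160156) wing ang 154.26485 z 0.20503392399154502 0.24999445114514993 px 282.97214795008915 274.8914884135472
rim 3374 [0.61265197 0.0453338 ] 0.06013897263636077
```

Request:
move_arm([
  {"x": 0,"y": 0,"z": 0,"turn": 0.12,"gripper": 0.55},
  {"x": 0,"y": 0,"z": 0,"turn": 0.24,"gripper": 0.55},
  {"x": 0,"y": 0,"z": 0,"turn": 0.36,"gripper": 0.55},
  {"x": 0,"y": 0,"z": 0,"turn": 0.48,"gripper": 0.55},
  {"x": 0,"y": 0,"z": 0,"turn": 0.6,"gripper": 0.55},
  {"x": 0,"y": 0,"z": 0,"turn": 0.72,"gripper": 0.55},
  {"x": 0,"y": 0,"z": 0,"turn": 0.84,"gripper": 0.55},
  {"x": 0,"y": 0,"z": 0,"turn": 0.96,"gripper": 0.55},
  {"x": 0,"y": 0,"z": 0,"turn": 1.08,"gripper": 0.55},
  {"x": 0,"y": 0,"z": 0,"turn": 1.2,"gripper": 0.55},
])

```text
t: 6.85
position: [0.6124, 0.0443, 0.237]
orientation: [-0.0, 0.734, -0.679, -0.0]
ft_force: [1.3, -1.2, -0.6]
opening: 0.0509
```

```bash
python3 -c "
from h import *
delta(.612,.0445,.238,144);look('w6')"
```

```text
pos [0.6124 0.0443 0.237 ] ang -85.6 j7 -1.06 j [-0.61  0.72  0.92  1.56 -0.61  1.17 -1.06] open 0.0509332726992238 F [ 1.3 -1.2 -0.6] Tz [-0.085  0.19   0.019] t 6.85
shift mm [-0.2  0.3 -1. ] tilt [ 0.     0.001 -1.   ] turn -4.007
nut 4723 ctr (613.2595825195312, 51.48511505126953) size (70.20794677734375, 23.92422103881836) wing ang 86.55067 z 0.2050466136833872 0.24999014530438934 px 283.162820241372 274.49184840143977
rim 3431 [0.61308072 0.04424593] 0.0601617836680634
```

View pics/w6.png

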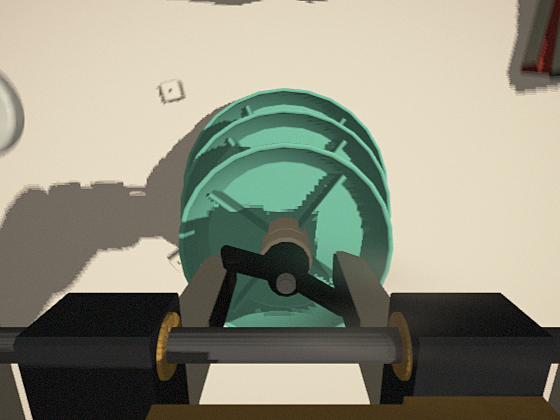

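The wings are still in contact and the nut has turned about 3.6 rad. Joint 3 is creeping towards its limit, so I'll do a bit more and then lift and wind back.

Request:
move_arm([
  {"x": 0,"y": 0,"z": 0,"turn": 0.12,"gripper": 0.55},
  {"x": 0,"y": 0,"z": 0,"turn": 0.24,"gripper": 0.55},
  {"x": 0,"y": 0,"z": 0,"turn": 0.36,"gripper": 0.55},
  {"x": 0,"y": 0,"z": 0,"turn": 0.48,"gripper": 0.55},
  {"x": 0,"y": 0,"z": 0,"turn": 0.6,"gripper": 0.55},
  {"x": 0,"y": 0,"z": 0,"turn": 0.72,"gripper": 0.55},
  {"x": 0,"y": 0,"z": 0,"turn": 0.72,"gripper": 0.55},
  {"x": 0,"y": 0,"z": 0,"turn": 0.62,"gripper": 0.55},
])

```text
t: 7.7
position: [0.6122, 0.0443, 0.2364]
orientation: [-0.0, -0.495, 0.869, 0.0]
ft_force: [-1.1, 0.5, -0.2]
opening: 0.051
```

Request:
move_arm([
  {"x": 0,"y": 0,"z": -20,"turn": 0,"gripper": 0.55},
  {"x": 0,"y": 0,"z": -40,"turn": 0,"gripper": 0.55},
  {"x": 0,"y": 0,"z": -60,"turn": 0,"gripper": 0.55},
  {"x": 0,"y": 0,"z": -60,"turn": -0.14,"gripper": 0.55},
  {"x": 0,"y": 0,"z": -60,"turn": -0.28,"gripper": 0.55},
  {"x": 0,"y": 0,"z": -60,"turn": -0.42,"gripper": 0.55},
  {"x": 0,"y": 0,"z": -60,"turn": -0.56,"gripper": 0.55},
  {"x": 0,"y": 0,"z": -60,"turn": -0.7,"gripper": 0.55},
  {"x": 0,"y": 0,"z": -60,"turn": -0.84,"gripper": 0.55},
  {"x": 0,"y": 0,"z": -60,"turn": -0.98,"gripper": 0.55},
])

```text
t: 8.7
position: [0.6122, 0.044, 0.2971]
orientation: [-0.0, 0.847, -0.532, 0.0]
ft_force: [0.6, -0.3, -0.1]
opening: 0.0514
```

```bash
python3 -c "
from h import *
delta(.612,.0445,.238,144);look('w7')"
```

```text
pos [0.6122 0.044  0.2971] ang -64.3 j7 -0.79 j [-0.58  0.63  0.86  1.47 -0.49  1.26 -0.79] open 0.051353979104633275 F [ 0.6 -0.3 -0.1] Tz [ 0.01   0.116 -0.019] t 8.7
shift mm [-0.5  0.  59.1] tilt [ 0.001  0.001 -1.   ] turn -3.635
nut 1526 ctr (614.0359497070312, 44.817989349365234) size (62.98523712158203, 24.704477310180664) wing ang 9.363099 z 0.2050417774414272 0.2368806489372497 px 284.6671035386632 231.58584534731324
rim 2811 [0.61224967 0.04414832] 0.0603437601981881
```

View pics/w7.png

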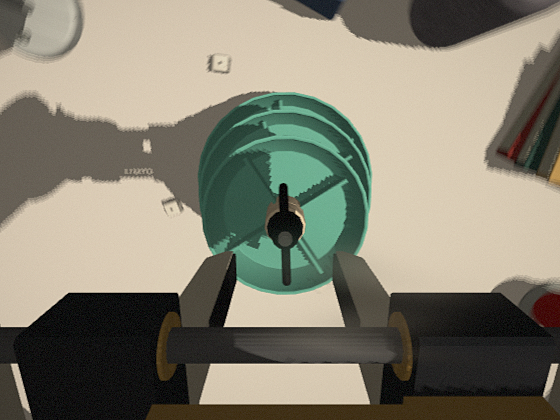

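The wing is perpendicular to tool x, so it has gone from 99° to −154°, about 4.4 rad. The spokes haven't turned in world terms, so the nut isn't home yet. I'll wind back to about 70° for stroke two.

Request:
move_arm([
  {"x": 0,"y": 0,"z": 0,"turn": -0.14,"gripper": 0.55},
  {"x": 0,"y": 0,"z": 0,"turn": -0.28,"gripper": 0.55},
  {"x": 0,"y": 0,"z": 0,"turn": -0.42,"gripper": 0.55},
  {"x": 0,"y": 0,"z": 0,"turn": -0.56,"gripper": 0.55},
  {"x": 0,"y": 0,"z": 0,"turn": -0.7,"gripper": 0.55},
  {"x": 0,"y": 0,"z": 0,"turn": -0.84,"gripper": 0.55},
  {"x": 0,"y": 0,"z": 0,"turn": -0.98,"gripper": 0.55},
  {"x": 0,"y": 0,"z": 0,"turn": -1.12,"gripper": 0.55},
  {"x": 0,"y": 0,"z": 0,"turn": -1.26,"gripper": 0.55},
  {"x": 0,"y": 0,"z": 0,"turn": -1.4,"gripper": 0.55},
])

```text
t: 9.75
position: [0.6122, 0.0439, 0.2971]
orientation: [-0.0, 0.991, 0.136, 0.0]
ft_force: [0.5, 0.6, -0.5]
opening: 0.051
```

Request:
move_arm([
  {"x": 0,"y": 0,"z": 0,"turn": -0.14,"gripper": 0.55},
  {"x": 0,"y": 0,"z": 0,"turn": -0.28,"gripper": 0.55},
  {"x": 0,"y": 0,"z": 0,"turn": -0.42,"gripper": 0.55},
  {"x": 0,"y": 0,"z": 0,"turn": -0.56,"gripper": 0.55},
  {"x": 0,"y": 0,"z": 0,"turn": -0.7,"gripper": 0.55},
  {"x": 0,"y": 0,"z": 0,"turn": -0.84,"gripper": 0.55},
  {"x": 0,"y": 0,"z": 0,"turn": -0.94,"gripper": 0.55},
  {"x": 0,"y": 0,"z": 0,"turn": -0.94,"gripper": 0.55},
])

```text
t: 10.55
position: [0.6122, 0.0436, 0.2971]
orientation: [0.0, 0.823, 0.567, 0.0]
ft_force: [-0.1, 0.3, 0.2]
opening: 0.0514
```

```bash
python3 -c "
from h import *
delta(.612,.0445,.237,70);look('w8')"
```

```text
pos [0.6122 0.0436 0.2971] ang 69.1 j7 1.21 j [-0.25  0.52  0.24  1.46 -0.13  1.17  1.21] open 0.05143070419131172 F [-0.1  0.3  0.2] Tz [ 0.018 -0.009 -0.012] t 10.55
shift mm [ 0.8 -0.6 60.1] tilt [ 0.001  0.    -1.   ] turn -0.015
nut 1746 ctr (610.2764282226562, 45.02667999267578) size (65.790283203125, 22.899211883544922) wing ang 41.75184 z 0.20504489657305228 0.23713101875287057 px 283.5481099656357 230.02348224513173
rim 2783 [0.611806   0.04469739] 0.06060439497499318
```

Request:
move_arm([
  {"x": 0,"y": 0,"z": 20,"turn": 0,"gripper": 0.55},
  {"x": 0,"y": 0,"z": 40,"turn": 0,"gripper": 0.55},
  {"x": 0,"y": 0,"z": 60,"turn": 0,"gripper": 0.55},
  {"x": 0,"y": 0,"z": 60,"turn": 0,"gripper": 0.55},
  {"x": 0,"y": 0,"z": 60,"turn": 0.1,"gripper": 0.55},
  {"x": 0,"y": 0,"z": 60,"turn": 0.2,"gripper": 0.55},
  {"x": 0,"y": 0,"z": 60,"turn": 0.3,"gripper": 0.55},
  {"x": 0,"y": 0,"z": 60,"turn": 0.4,"gripper": 0.55},
  {"x": 0,"y": 0,"z": 60,"turn": 0.5,"gripper": 0.55},
  {"x": 0,"y": 0,"z": 60,"turn": 0.6,"gripper": 0.55},
])

```text
t: 11.6
position: [0.6128, 0.0437, 0.238]
orientation: [0.0, 0.955, 0.296, 0.001]
ft_force: [-0.1, -0.3, -1.1]
opening: 0.0511
```

Request:
move_arm([
  {"x": 0,"y": 0,"z": 0,"turn": 0.1,"gripper": 0.55},
  {"x": 0,"y": 0,"z": 0,"turn": 0.2,"gripper": 0.55},
  {"x": 0,"y": 0,"z": 0,"turn": 0.3,"gripper": 0.55},
  {"x": 0,"y": 0,"z": 0,"turn": 0.4,"gripper": 0.55},
  {"x": 0,"y": 0,"z": 0,"turn": 0.5,"gripper": 0.55},
  {"x": 0,"y": 0,"z": 0,"turn": 0.6,"gripper": 0.55},
  {"x": 0,"y": 0,"z": 0,"turn": 0.7,"gripper": 0.55},
  {"x": 0,"y": 0,"z": 0,"turn": 0.8,"gripper": 0.55},
  {"x": 0,"y": 0,"z": 0,"turn": 0.9,"gripper": 0.55},
  {"x": 0,"y": 0,"z": 0,"turn": 1.0,"gripper": 0.55},
])

```text
t: 12.6
position: [0.6125, 0.0432, 0.238]
orientation: [0.0, 0.98, -0.198, 0.001]
ft_force: [-0.4, -0.6, -0.3]
opening: 0.0512
```

```bash
python3 -c "
from h import *
delta(.612,.0445,.237,70);look('w9')"
```

```text
pos [0.6125 0.0432 0.238 ] ang -22.9 j7 -0.12 j [-0.49  0.64  0.67  1.56 -0.43  1.1  -0.12] open 0.051232773189417456 F [-0.4 -0.6 -0.3] Tz [-0.324  0.246  0.084] t 12.6
shift mm [-0.9 -1.   1. ] tilt [ 0.001 -0.001 -1.   ] turn -1.621
nut 4368 ctr (607.54150390625, 48.811317443847656) size (23.880090713500977, 70.18079376220703) wing ang 148.90054 z 0.20526480481558979 0.24994283348163918 px 282.27999084249086 272.0796703296703
rim 3441 [0.61252542 0.04505855] 0.06048264390733643
```

View pics/w9.png

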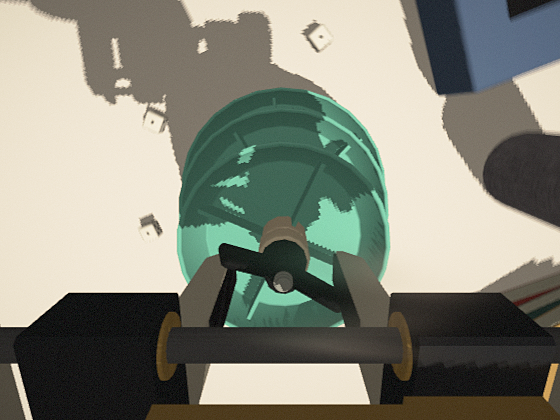

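The wings are still in contact. The spokes look about 15° off their fixed world direction, a hint that the tiers now turn with the nut (home). I'll push 0.4 rad further and compare the spoke directions before and after.

Request:
move_arm([
  {"x": 0,"y": 0,"z": 0,"turn": 0.08,"gripper": 0.55},
  {"x": 0,"y": 0,"z": 0,"turn": 0.16,"gripper": 0.55},
  {"x": 0,"y": 0,"z": 0,"turn": 0.24,"gripper": 0.55},
  {"x": 0,"y": 0,"z": 0,"turn": 0.32,"gripper": 0.55},
  {"x": 0,"y": 0,"z": 0,"turn": 0.4,"gripper": 0.55},
  {"x": 0,"y": 0,"z": 0,"turn": 0.4,"gripper": 0.55},
])

```text
t: 13.25
position: [0.6125, 0.0439, 0.2375]
orientation: [-0.0, 0.922, -0.386, 0.001]
ft_force: [-0.6, -1.1, -0.1]
opening: 0.0511
```

```bash
python3 -c "
from h import *
delta(.612,.0445,.237,70);look('w10')
a=cv2.imread('pics/w9.png');b=cv2.imread('pics/w10.png');c=np.hstack([a[90:330,170:400],b[90:330,170:400]]);cv2.imwrite('pics/cmp.png',cv2.convertScaleAbs(cv2.resize(c,None,fx=1.7,fy=1.7),alpha=1.3))"
```

```text
pos [0.6125 0.0439 0.2375] ang -45.5 j7 -0.45 j [-0.55  0.67  0.78  1.56 -0.5   1.12 -0.45] open 0.05113927634268681 F [-0.6 -1.1 -0.1] Tz [-0.157  0.173  0.038] t 13.25
shift mm [-0.7 -0.   0.5] tilt [ 0.001 -0.    -1.   ] turn -2.015
nut 4429 ctr (609.7202758789062, 50.301849365234375) size (24.007366180419922, 71.23981475830078) wing ang 124.98389 z 0.20516371490810537 0.24999831311172951 px 282.96635809437794 273.50869270715737
rim 3398 [0.61292835 0.04492038] 0.06012277332601696
```

View pics/cmp.png

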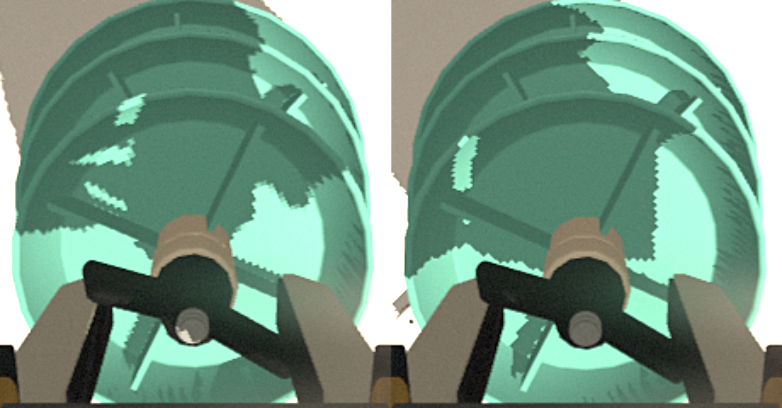

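The tool turned 22.6° more, yet the spokes sit at the same angle to the fingers in both views. The tiers are turning with the nut, so it is home. I'll back off, lift and draw clear.

Request:
move_arm([
  {"x": 0,"y": 0,"z": 0,"turn": -0.1,"gripper": 0.55},
  {"x": 0,"y": 0,"z": 0,"turn": -0.2,"gripper": 0.55},
  {"x": 0,"y": 0,"z": -25,"turn": -0.2,"gripper": 0.55},
  {"x": 0,"y": 0,"z": -60,"turn": -0.2,"gripper": 0.55},
  {"x": 0,"y": 0,"z": -100,"turn": -0.2,"gripper": 0.55},
  {"x": 0,"y": 0,"z": -130,"turn": -0.2,"gripper": 0.55},
  {"x": 0,"y": 0,"z": -130,"turn": -0.2,"gripper": 0.55},
  {"x": 0,"y": 0,"z": -130,"turn": -0.2,"gripper": 0.55},
  {"x": 0,"y": 0,"z": -130,"turn": -0.2,"gripper": 0.55},
])

```text
t: 14.2
position: [0.6116, 0.0445, 0.3654]
orientation: [-0.0, 0.956, -0.292, -0.001]
ft_force: [-0.1, 0.3, -0.1]
opening: 0.051
```

```bash
python3 -c "
from h import *
delta(.612,.0445,.237,70);look('w11')
f=grab('scene');g=np.load('scene0.npz');P=cloud(f);P0=cloud(dict(g))
for k,(x0,x1,y0,y1,z0) in dict(lamp=(.58,.74,.3,.44,.02),cup=(.53,.66,-.45,-.33,.02)).items():
    for Q in(P0,P):
        m=(Q[...,0]>x0)&(Q[...,0]<x1)&(Q[...,1]>y0)&(Q[...,1]<y1)&(Q[...,2]>z0);print(k,m.sum(),Q[m].mean(0).round(4))
cv2.imwrite('pics/s1.png',f['color'][120:300,200:400,::-1].repeat(3,0).repeat(3,1))"
```

```text
pos [0.6116 0.0445 0.3654] ang -34.0 j7 -0.36 j [-0.53  0.56  0.77  1.34 -0.39  1.39 -0.36] open 0.051038461889077014 F [-0.1  0.3 -0.1] Tz [-0.086  0.121 -0.043] t 14.2
shift mm [  0.6  -0.4 128.4] tilt [-0.002  0.001 -1.   ] turn -1.815
nut 1011 ctr (613.0194702148438, 45.08767318725586) size (23.186885833740234, 67.15011596679688) wing ang 124.66757 z 0.20504347886368518 0.23620264166043198 px 285.25717111770524 204.42532146389712
rim 1999 [0.61236444 0.0443233 ] 0.060440672808280416
lamp 1122 [0.6755 0.3584 0.1503]
lamp 1128 [0.6754 0.3584 0.1501]
cup 786 [ 0.5945 -0.3863  0.0703]
cup 786 [ 0.5947 -0.3864  0.0704]
```

View pics/w11.png

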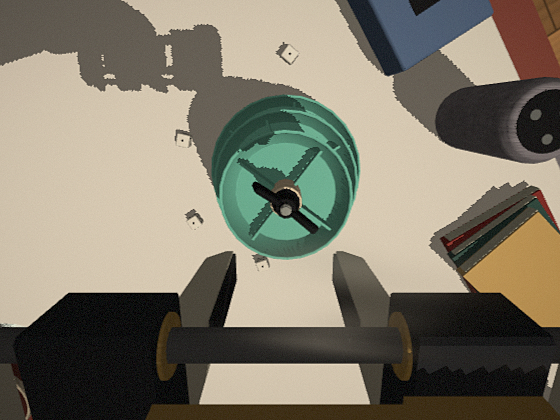

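The carousel is upright with its axis unmoved at (0.612, 0.044). The nut at (285,205) has its top at 236 mm, which is the home height. The dice, cup and lamp are in place and the fingers are clear.

```bash
python3 -c "
from station import r
r.close_job()"
```

```text
the job is handed in; nothing more can be done
```

I turned the wing nut home in two clockwise strokes and handed the job in at about 14 s; no verdict was given. I kept the half-open fingers on opposite wings and turned the tool about the nut's axis without squeezing. Between strokes I lifted 60 mm and wound back.

- **Nut home:** I judge it fully home after roughly 5.4 rad of turning. For the last 22° of the push the tiers turned along with the nut. The wing tops finished at 236 mm above the table, the expected home height, down from 239 mm.
- **Forces:** wrist force readings stayed at about 2 N or less, close to sensor noise. I did not measure finger contact directly.
- **Carousel:** it stands upright, with its axis within about 1 mm of where I first measured it. The tiers turned somewhat once the nut was home.
- **Other objects:** the cup and lamp measured within 0.3 mm of their starting positions. I only checked the dice by eye in the last picture, where all four looked undisturbed; I did not measure the coaster separately.
- **Robot:** it ended about 130 mm above the nut, touching nothing. No check failed or disagreed.

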